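# Lay down and seat the forming block

### The job

The aluminium forming block is standing on its end on the striking board. Push it high on its side so that it topples with its half-round grooves facing up, then slide it square against the long steel side rail and along the rail until its end is firmly home against the end stop, so that it cannot shift under the hammer. Seat it by pressing it firmly on each bar in turn, with about 10 N on the bar and never more than 18 N; handle it gently (no knocks or hard squeezing, over 50 N), do not lift it off the board, and leave the other tools where they are.

Things in the scene. Friction and masses are not known exactly. Their poses are not given: they have to be found in the camera images.
- forming_block: Solid aluminium forming block, 50 x 50 x 100 mm, 0.5 to 0.75 kg, standing on end. Origin: centre of the end it stands on at the start; z along its length to the head. Its +x face (25 mm from the axis) has three half-round grooves across it, 22, 16 and 10 mm wide, in the 64 mm nearest the foot, and is flat over the 36 mm nearest the head; -x face: round hollows; y faces plain. Pushed over by the grooved face it lies grooves up.
- block_middle (a point): centre of the forming block: on its axis, 50 mm from either end. The block's friction coefficient on the board is 0.45 to 0.75: pushed lower than about 60 mm above the board it may slide instead of tipping; lying, it takes 2 to 6 N to slide (more if borne down on), which does not reach the bar, and up to 10 N to turn square while one corner rubs on a bar
- block_head (a point): centre of the forming block's head face: on its axis, 100 mm from the origin, at the top at the start
- board: Striking board fixed to the bench: 290 x 400 mm, plywood with a dark rubber face, top 14 mm above the bench. Origin at bench height; it reaches -135 to +155 mm along its own x (away from the robot), 200 mm either way along y (left); its yaw varies. At the start the block's grooves look to the board's -y within 0.4 rad; its axis is 190 to 230 mm from the end stop and 100 to 150 mm from the rail.
- corner (a point): the inner corner where the two bars would meet, at the height of the board's face, axes as the board's. The side rail's inner face is the plane x = 0 and the end stop's the plane y = 0 of this point; the block belongs on the -x, -y side.
- side_rail: long steel bar on the board's far side, along the board's y, 290 mm long, 12 mm thick, standing 22 mm above the board's face, rigid; origin at the centre of its underside; its inner face looks to the board's -x
- end_stop: short steel bar on the board's left, along the board's x, 88 mm long, 12 mm thick, 22 mm above the face, rigid, square to the side rail; origin at the centre of its underside; its inner face looks to the board's -y
- dapping_cube: bystander: brass dapping cube, 40 mm, 0.5 kg, resting on the near left part of the board; origin at the centre of its underside
- hammer: bystander: ball-peen hammer, 250 mm, lying right of the board
- mallet: bystander: hide mallet, head 85 mm wide and 48 mm thick, lying left of the board
- flux_jar: bystander: amber jar, 75 mm tall, 52 mm wide, left of the board
- pliers: bystander: flat-nose pliers with red handles, 120 mm long, lying right of the board
- scrap_cup: bystander: small copper cup, 56 mm wide, 40 mm tall, near left of the board
Not all that is in view belongs to the job. Several things have the shape of the forming_block; the one meant has the colours described above.

How it is judged:
By the outcome, as a careful person would: the job done as asked, in the order asked, and still so for the second after the job is handed in, with the robot touching nothing.
It also fails if it takes over 72 s, if anything falls off the work surface, if the arm or the gripper's body presses on something with over 40 N, if the wrist force passes 120 N, or if a joint passes its speed limit or range.

### The arm

A 7-joint arm with a two-finger parallel gripper is mounted at the origin on the work surface. World frame = base frame: x ahead of the robot, y to its left, z up, the work surface at z = 0. Lengths are in m, angles in rad, forces in N, time in s.
With the tool pointing down it reaches from about 0.35 to 0.9 m from the base axis. Payload 8.1 kg.
Tool frame: the origin (TCP) lies where the fingers leave the gripper's body, on its centre line; the fingertips stand 66 mm ahead of it and the grasp point (between the pads) lies 47 mm ahead of it (arm.tip_reach is the distance from the TCP to the fingertips, in m); z points along the fingers, y is the direction in which the jaws open and shut (so a half turn about z gives the same grasp; the last joint's range is limited). The gripper opens to 92 mm and grips with 3 to 60 N. Pads are 19 mm wide; open, the fingers measure 130 mm over their backs; the gripper's body (75 mm by 190 mm) begins 47 mm behind the grasp point.
Start: joints at [-0.103, 0.434, 0.025, 1.573, -0.012, 1.134, -0.075], TCP at [0.625, -0, 0.292] pointing down, gripper open.
Joint ranges: [-2.62, 2.62], [-0.44, 2.09], [-1.27, 1.32], [0.08, 2.57], [-1.32, 4.46], [0.12, 2], [-2.74, 2.74]. Speed limits (rad/s): [2.22, 2.22, 3.01, 3.01, 3.14, 3.14, 3.14].

### API

Orientations are given as a rotation vector (axis times angle).
In Python, from cell import arm gives the robot as it stands.
- The arm moves only by the tool carry_out, never from a script. Its argument "plan" is a list of rows, each a list of 5 numbers: the shift along the world's x, y, z in cm, then the turn about the world's z in rad, then the finger opening in cm, from 0 to 9.18. In form: [[tx, ty, tz, spin, fingers], ...]. A call has 1 to 20 rows; each row is the pose to reach, as a shift and turn from the pose measured when the call began; what a row does not reach only later rows make up. A row lasts 1/10 s, in which the tool goes at most 50 mm and 8.59 degrees, less where a joint would pass 70% of its speed; a pose out of reach is approached as far as the arm can. A call with a gripper value outside its range is refused whole. The fingers move at their own pace and stop on an object; "squeeze" is the grip in N (left out, the last holds). Time passes only in rows, so rows that repeat a pose let the fingers close. It gives the time, the measured TCP pose, the force and the opening at its end, in the units of the state.
- arm.observe(): the state, without advancing time (a new reading comes with each control period).
- arm.get_image(name): name is "scene" or "side" or "wrist"; returns (picture, depth): 384x512x3 uint8, red, green, blue; 384x512 float32, m along the optical axis (not along the pixel's ray), 0 where there is no reading.
- arm.get_calibration(name): a dict with "intrinsics" (3x3 intrinsics, pixels), "rvec" (rotation vector, rad) and "tvec" (3), from world to camera coordinates, as OpenCV has them; the wrist camera has in their place "tool_from_camera" (4x4, takes a point from camera to tool coordinates, whose origin is the TCP and whose axes are the flange's). Camera axes: x right, y down, z forward; pixel columns grow to the right and rows downward; lengths in m; the calibration is good to about 2 mm. A picture is of the moment at which its call begins: read the wrist's pose just before it. get_calibration takes no time and is no camera call.
- arm.sign_off(): hands the job in, once; it reports no verdict.
The state is a dict: "clock": time; "joints": joint angles; "dq": joint speeds; "joint_efforts": joint torques, N m; "position": TCP position; "ee_rot": TCP orientation; "force": force on the tool from outside, world axes, zero at the start; "ft_torque": the same for the moment, N m; "width": opening from 0.0 (shut) to 1.0 (fully open).
Only numpy, scipy, OpenCV 4.12 (cv2) and the standard library are available. Lean on these libraries where they do the work, as an engineer would, in place of code of your own. Each camera call takes 0.05 s, during which the arm holds its last target. There are 200 camera calls.

## Working session

There is one attempt and no reset: what is moved stays moved. The work goes in short steps, Python scripts to look and compute and a tool call to move; the robot and the scene stay as the last step left them, time stands still between calls to the robot, and variables do not carry over. Pictures are saved under pics/ and viewed, about 8 in all and at most 12, crops included, and the job is handed in when it is done.

Besides the shell and the picture viewer there is one more tool, called as name(argument=value, ...), one argument or row to a line, values as JSON. carry_out: Moves the arm, as the interface text tells. Its arguments: {"type":"object","properties":{"plan":{"type":"array"},"squeeze":{"type":"number"}},"required":["plan"]}

```bash
mkdir -p pics
cat > h.py <<'E'
import numpy as np, cv2
from cell import arm
from scipy.spatial.transform import Rotation as R
def cam(name):
    c=arm.get_calibration(name); K=np.array(c["intrinsics"],float)
    if name=="wrist":
        s=arm.observe(); T=np.eye(4); T[:3,:3]=R.from_rotvec(s["ee_rot"]).as_matrix(); T[:3,3]=s["position"]
        W=T@np.array(c["tool_from_camera"])
    else:
        M=np.eye(4); M[:3,:3]=R.from_rotvec(np.ravel(c["rvec"])).as_matrix(); M[:3,3]=np.ravel(c["tvec"]); W=np.linalg.inv(M)
    return K,W
def shot(name):
    K,W=cam(name); im,d=arm.get_image(name); return K,W,im,d
def cloud(K,W,d):
    v,u=np.indices(d.shape); P=np.stack([(u-K[0,2])/K[0,0]*d,(v-K[1,2])/K[1,1]*d,d],-1)
    P=P@W[:3,:3].T+W[:3,3]; P[d<=0]=np.nan; return P
def ray(K,W,u,v,z):
    r=W[:3,:3]@np.array([(u-K[0,2])/K[0,0],(v-K[1,2])/K[1,1],1]); return W[:3,3]+r*(z-W[2,3])/r[2]
def save(n,im): cv2.imwrite("pics/"+n+".png",im[:,:,::-1])
E
python3 - <<'E'
from h import *
o=[]
for n in ["scene","side"]:
    K,W,im,d=shot(n); np.savez(n+"0.npz",K=K,W=W,im=im,d=d); o.append(im); print(n,W[:3,3].round(3),W[:3,2].round(2),(d>0).mean())
    save(n+"0",cv2.resize(im,(768,576)))
print(arm.observe())
E
```

```text
scene [1.342 0.327 1.23 ] [-0.52 -0.24 -0.82] 0.99603271484375
side [0.119 0.849 1.015] [ 0.35 -0.63 -0.69] 0.9958902994791666
{'clock': 0.1, 'joints': array([-0.10257171,  0.43515754,  0.0249704 ,  1.57400352, -0.01157028,
        1.13404225, -0.07509958]), 'dq': array([ 0.00098372,  0.00095142,  0.00124189, -0.00280231,  0.00219478,
        0.0001038 , -0.00033819]), 'joint_efforts': array([ 2.76666542e-03, -6.69124532e+01,  9.87763703e-01, -3.15145969e+01,
       -6.05509384e-02,  3.73947364e-02,  1.19628339e-04]), 'position': array([ 6.24621402e-01, -6.96781757e-05,  2.91521748e-01]), 'ee_rot': array([-2.22088215e+00, -2.22070058e+00,  1.79442406e-03]), 'force': array([-0.14112141,  1.44773594,  0.50734967]), 'ft_torque': array([-0.11760439,  0.02369279,  0.00114744]), 'width': 0.9999811987613341}
```

View pics/scene0.png

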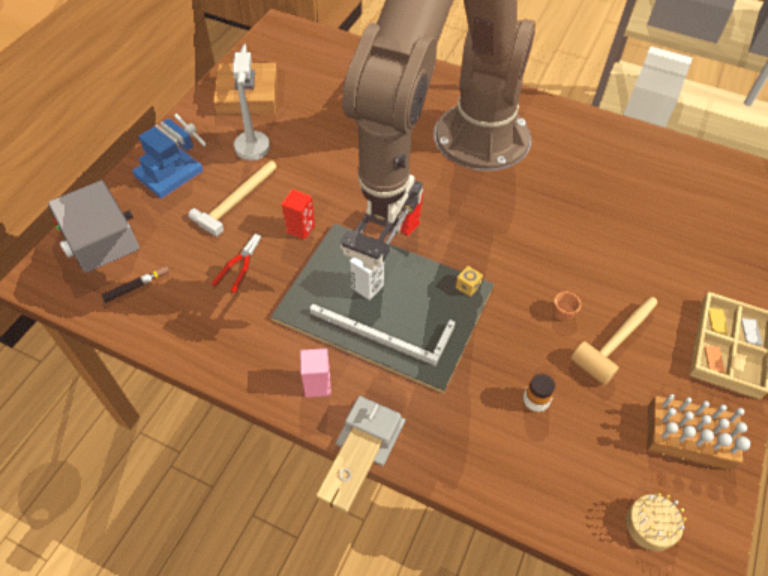

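View pics/side0.png

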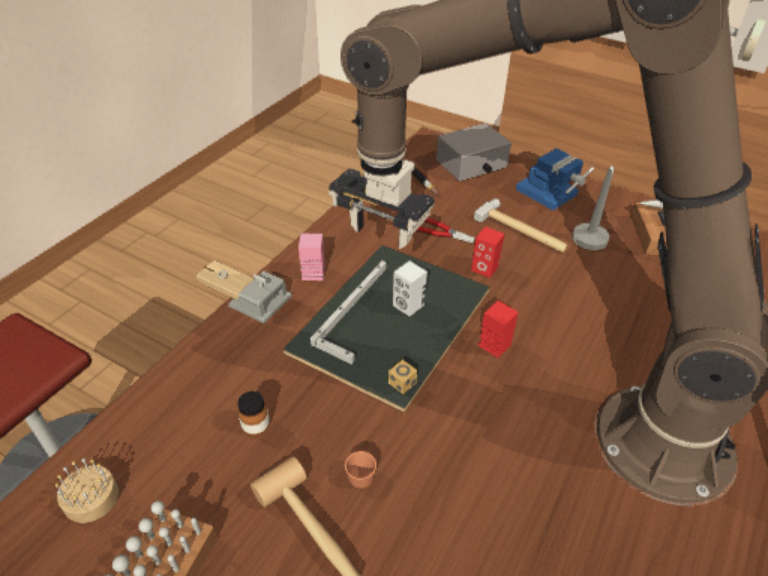

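Run:
```python
from h import *
for n in ["scene","side"]:
    z=np.load(n+"0.npz"); K,W,im,d=z["K"],z["W"],z["im"],z["d"]; P=cloud(K,W,d)
    hsv=cv2.cvtColor(im,cv2.COLOR_RGB2HSV); Z=P[...,2]
    # board plane
    bm=(hsv[...,2]<90)&(abs(Z-.014)<.006)&(P[...,0]>.4)&(P[...,0]<1)&(abs(P[...,1])<.35)
    b=P[bm]; print(n,"board z",np.median(b[:,2]))
    r=cv2.minAreaRect(np.float32(b[:,:2]*1000)); print(" board rect",r)
    poly=cv2.boxPoints(r)/1000
    inb=np.array([cv2.pointPolygonTest(np.float32(poly),(float(x),float(y)),False)>-0 if np.isfinite(x) else False for x,y in P[...,:2].reshape(-1,2)]).reshape(Z.shape)
    sat=hsv[...,1]<60
    for nm,m in [("bars",inb&sat&(Z>.031)&(Z<.041)),("blocktop",inb&(Z>.107)&(Z<.122)&sat),("cube",inb&~sat&(Z>.045)&(Z<.06))]:
        k,l,st,ce=cv2.connectedComponentsWithStats(np.uint8(m))
        for i in range(1,k):
            if st[i,4]>25:
                q=P[l==i]; r=cv2.minAreaRect(np.float32(q[:,:2]*1000)); print(nm,st[i,4],ce[i].round(),"z",np.median(q[:,2]).round(4),[np.round(t,1) for t in r], cv2.boxPoints(r).round(0).tolist())
    if n=="side": save("crop",cv2.resize(im[140:280,180:380],None,fx=4,fy=4,interpolation=cv2.INTER_CUBIC))
```

```text
scene board z 0.012985297155052478
 board rect ((589.6650390625, 46.232574462890625), (323.5533142089844, 278.87554931640625), 83.37635040283203)
bars 30 [247. 191.] z 0.0356 [array([594.1, -38.6]), array([26.9, 61.1]), np.float64(42.3)] [[564.0, -25.0], [605.0, -70.0], [625.0, -52.0], [584.0, -7.0]]
bars 422 [261. 222.] z 0.0348 [array([688.6,  27.4]), array([ 97.8, 299.3]), np.float64(18.2)] [[595.0, 154.0], [689.0, -130.0], [782.0, -100.0], [688.0, 185.0]]
blocktop 52 [240. 176.] z 0.1124 [array([602.3, -57. ]), array([47.5, 14.1]), np.float64(74.1)] [[589.0, -78.0], [603.0, -82.0], [616.0, -36.0], [602.0, -32.0]]
cube 135 [313. 184.] z 0.0523 [array([483.9, 145.9]), array([40.9, 46.1]), np.float64(78.3)] [[457.0, 131.0], [502.0, 121.0], [511.0, 161.0], [466.0, 171.0]]
side board z 0.014573675996478075
 board rect ((654.7357177734375, -4.448577880859375), (411.93817138671875, 404.40411376953125), 0.1712266206741333)
bars 373 [229. 210.] z 0.0361 [array([686.3,  25.3]), array([ 97.9, 307.4]), np.float64(17.8)] [[593.0, 157.0], [687.0, -136.0], [780.0, -106.0], [686.0, 187.0]]
bars 36 [271. 203.] z 0.0357 [array([574.8, -33. ]), array([60. , 29.5]), np.float64(24.4)] [[541.0, -32.0], [554.0, -59.0], [608.0, -34.0], [596.0, -7.0]]
blocktop 198 [273. 182.] z 0.1144 [array([580.3, -53. ]), array([54.4, 51.5]), np.float64(80.6)] [[550.0, -76.0], [601.0, -84.0], [610.0, -30.0], [559.0, -22.0]]
cube 55 [207. 175.] z 0.0544 [array([821.7, -22.3]), array([49.1, 14. ]), np.float64(24.7)] [[796.0, -26.0], [802.0, -39.0], [847.0, -18.0], [841.0, -6.0]]
cube 156 [268. 248.] z 0.054 [array([482.9, 147.6]), array([41.4, 42.4]), np.float64(76.0)] [[457.0, 133.0], [498.0, 122.0], [508.0, 163.0], [467.0, 173.0]]
```

View pics/crop.png

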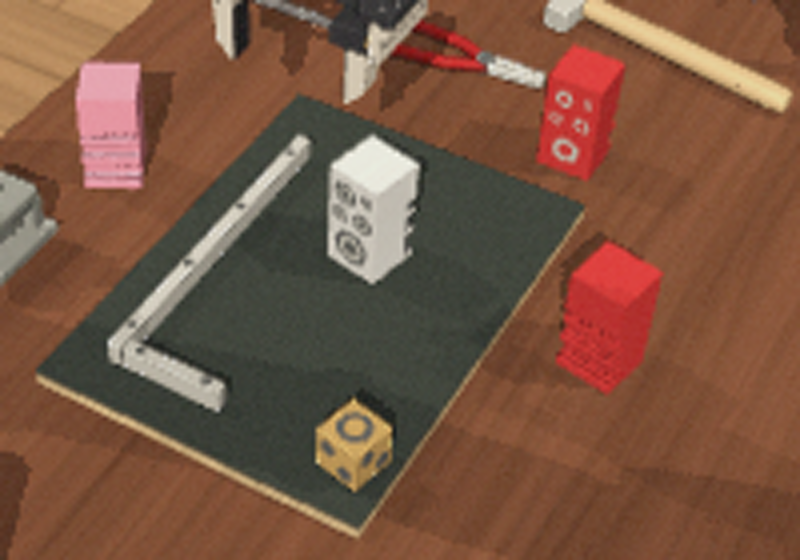

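The candidates in the crop are pink (110,125), red (585,110), red (610,315) and silver (372,205). Only the silver block is on the board and aluminium-coloured. Its hollows face +y and its groove notches show on the −y silhouette, so it's the one meant. Next I'll refine the block and bar lines.

Run:
```python
from h import *
z=np.load("side0.npz"); K,W=z["K"],z["W"]
print("side top corners")
c=[(373,136),(419,158),(372,197),(328,160)]
for u,v in c: print(ray(K,W,180+u/4-.4,140+v/4-.4,.114)[:2].round(4))
print("bars top: rail far/near end, corner, stop end (inner upper edges)")
for u,v in [(312,150),(128,347),(222,392),(140,343)]: print(ray(K,W,180+u/4-.4,140+v/4-.4,.036)[:2].round(4))
K,W,im,d=shot("wrist"); np.savez("wrist0.npz",K=K,W=W,im=im,d=d); save("wrist0",cv2.resize(im,(768,576))); print(W[:3,3],W[:3,2])
```

```text
side top corners
[ 0.599  -0.0849]
[ 0.5543 -0.0807]
[ 0.564  -0.0205]
[ 0.6153 -0.0402]
bars top: rail far/near end, corner, stop end (inner upper edges)
[ 0.6769 -0.1212]
[0.6801 0.1531]
[0.5932 0.1536]
[0.6746 0.1448]
[0.62487285 0.0799073  0.38264864] [-5.97043114e-04 -2.94336228e-01 -9.55701747e-01]
```

View pics/wrist0.png

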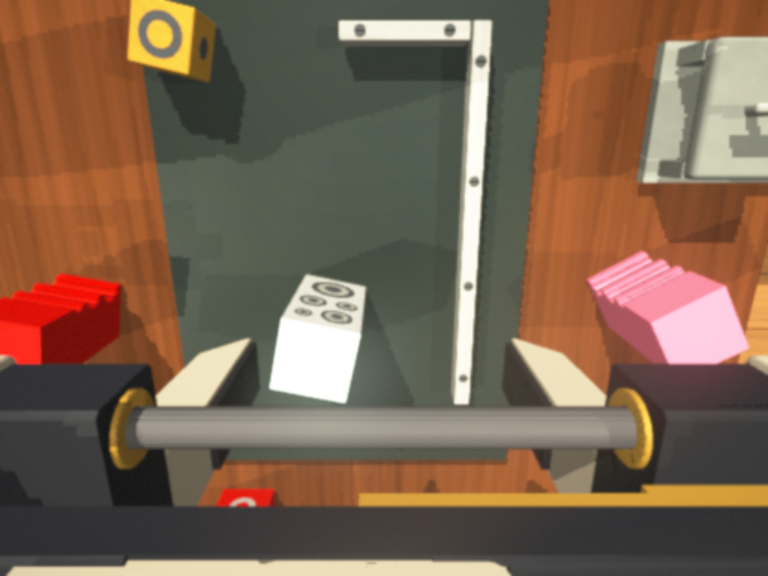

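Run:
```python
from h import *
z=np.load("wrist0.npz"); K,W=z["K"],z["W"]
f=lambda u,v,h:ray(K,W,u/1.5-.2,v/1.5-.2,h)[:2]
P=np.array([f(*c,.114) for c in [(283,318),(360,332),(347,403),(270,389)]]); print(P.round(4),P.mean(0).round(4), np.linalg.norm(np.roll(P,-1,0)-P,axis=1).round(4))
for a,b in [(0,1),(1,2),(2,3),(3,0)]:
    e=P[b]-P[a]; print(np.degrees(np.arctan2(*e[::-1])).round(1))
r=[f(470,45,.036),f(454,403,.036)]; s=[f(340,42,.036),f(468,44,.036)]
print("rail",np.round(r,4),np.degrees(np.arctan2(*(r[0]-r[1])[::-1])),"stop",np.round(s,4),np.degrees(np.arctan2(*(s[1]-s[0])[::-1])))
# board edges from depth wrist for check of bars
print("cube",f(205,80,.014),f(210,20,.054))
```

```text
[[ 0.5645 -0.0235]
 [ 0.6119 -0.0328]
 [ 0.6028 -0.0829]
 [ 0.5531 -0.0726]] [ 0.5831 -0.0529] [0.0482 0.0509 0.0507 0.0504]
-11.1
-100.3
168.4
76.9
rail [[ 0.6845  0.1425]
 [ 0.6866 -0.13  ]] 90.43166192506528 stop [[0.5973 0.1442]
 [0.6832 0.1431]] -0.7798935580539802
cube [0.49656541 0.1233264 ] [0.51745303 0.15330269]
```

carry_out(
  plan=[
    [-1.5,-3,0,-0.06,0],
    [-3,-6,0,-0.13,0],
    [-5.1,-10.6,0,-0.2,0],
    [-5.1,-10.6,-3,-0.2,0],
    [-5.1,-10.6,-6,-0.2,0],
    [-5.1,-10.6,-9,-0.2,0],
    [-5.1,-10.6,-11,-0.2,0],
    [-5.1,-10.6,-13,-0.2,0],
    [-5.1,-10.6,-13.5,-0.2,0],
    [-5.1,-10.6,-13.5,-0.2,0],
    [-5.1,-10.6,-13.5,-0.2,0],
    [-5.1,-10.6,-13.5,-0.2,0],
  ],
  squeeze=10,
)

```text
clock: 1.35
position: [0.5744, -0.1061, 0.1578]
ee_rot: [2.432, 1.988, 0.001]
force: [0.3, 0.8, -0.1]
width: 0.019
```

Run:
```python
from h import *
K,W,im,d=shot("side"); a=im[120:280,180:380]; K,W,im,d=shot("scene"); b=im[120:280,150:350]
save("pre",cv2.resize(np.hstack([a,b]),(800,320)))
print(arm.observe())
```

```text
{'clock': 1.45, 'joints': array([ 0.03775725,  0.51040141,  0.07514029,  1.82912456, -0.05102129,
        0.80353056, -0.0612896 ]), 'dq': array([-0.000165  ,  0.00272581, -0.00092476,  0.0042545 ,  0.00055487,
       -0.00237018,  0.00066072]), 'joint_efforts': array([ 1.72867162e-04, -6.56391549e+01,  1.94814026e+00, -2.49769306e+01,
       -4.72109823e-02,  4.18802281e-02, -7.13336467e-04]), 'position': array([ 0.57418199, -0.1060889 ,  0.15756916]), 'ee_rot': array([2.43198161e+00, 1.98833878e+00, 4.72216024e-04]), 'force': array([1.17821906, 0.66781531, 0.40882839]), 'ft_torque': array([-0.02799635,  0.04602826,  0.00509264]), 'width': 0.003470231690511607}
```

View pics/pre.png

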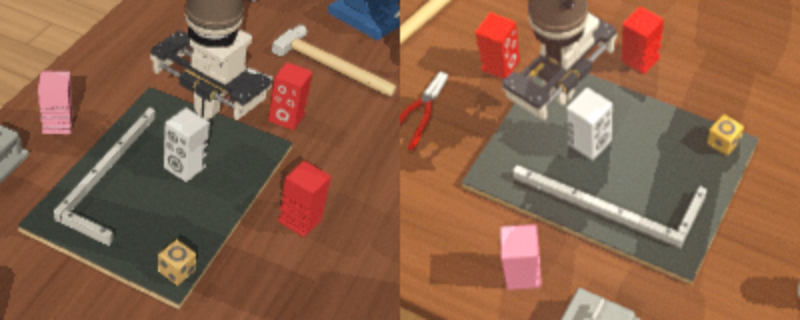

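The fingers are closed behind the grooved face and the gripper body clears the block. Next is a slow push.

carry_out(
  plan=[
    [0.06,0.29,0,0,0],
    [0.12,0.59,0,0,0],
    [0.18,0.88,0,0,0],
    [0.24,1.18,0,0,0],
    [0.28,1.37,0,0,0],
    [0.31,1.52,0,0,0],
    [0.34,1.67,0,0,0],
    [0.37,1.81,0,0,0],
    [0.4,1.96,0,0,0],
    [0.43,2.11,0.05,0,0],
    [0.46,2.26,0.1,0,0],
    [0.49,2.4,0.15,0,0],
    [0.52,2.55,0.2,0,0],
    [0.55,2.7,0.25,0,0],
  ],
)

```text
clock: 2.85
position: [0.5798, -0.0789, 0.1602]
ee_rot: [2.432, 1.988, 0.001]
force: [0.0, -1.9, 2.6]
width: 0.004
```

```bash
cat > top.py <<'E'
from h import *
for n in ["side","scene"]:
    K,W,im,d=shot(n); P=cloud(K,W,d); hsv=cv2.cvtColor(im,cv2.COLOR_RGB2HSV); Z=P[...,2]
    m=(hsv[...,1]<50)&(hsv[...,2]>110)&(P[...,0]>.5)&(P[...,0]<.68)&(P[...,1]>-.07)&(P[...,1]<.14)&(Z>.02)&(Z<.13)
    q=P[m]; print(n,m.sum(),"max z",np.percentile(q[:,2],99).round(4),"max y",np.percentile(q[:,1],99).round(4))
print(arm.observe()["force"],arm.observe()["position"])
E
python3 top.py
```

```text
side 589 max z 0.1267 max y -0.0128
scene 508 max z 0.1221 max y -0.0117
[-0.21343273 -2.13412366  1.79682412] [ 0.57980338 -0.07855131  0.16014244]
```

carry_out(
  plan=[
    [0.04,0.2,0.06,0,0],
    [0.08,0.39,0.12,0,0],
    [0.12,0.59,0.18,0,0],
    [0.16,0.78,0.24,0,0],
    [0.2,0.98,0.3,0,0],
    [0.24,1.18,0.37,0,0],
    [0.28,1.37,0.43,0,0],
    [0.32,1.57,0.5,0,0],
    [0.36,1.77,0.56,0,0],
    [0.4,1.96,0.62,0,0],
  ],
)

```text
clock: 3.95
position: [0.5838, -0.0586, 0.1663]
ee_rot: [-2.431, -1.989, -0.001]
force: [0.1, 1.0, 0.5]
width: 0.002
```

```bash
python3 top.py
```

```text
side 526 max z 0.1275 max y 0.0097
scene 460 max z 0.1265 max y 0.0088
[-0.11373185  1.23126169 -0.19282497] [ 0.58384024 -0.05837675  0.16632266]
```

carry_out(
  plan=[
    [0.03,0.15,0.05,0,0],
    [0.06,0.29,0.1,0,0],
    [0.09,0.44,0.15,0,0],
    [0.12,0.59,0.2,0,0],
    [0.15,0.74,0.25,0,0],
    [0.18,0.88,0.3,0,0],
    [0.21,1.03,0.35,0,0],
    [0.24,1.18,0.4,0,0],
    [0.27,1.32,0.45,0,0],
    [0.3,1.47,0.5,0,0],
    [0.3,1.47,0.5,0,0],
    [0.3,1.47,0.5,0,0],
    [0.3,1.47,0.5,0,0],
  ],
)

```text
clock: 5.35
position: [0.5868, -0.0438, 0.1713]
ee_rot: [-2.431, -1.99, -0.001]
force: [-0.3, -0.4, -0.2]
width: 0.006
```

```bash
python3 top.py
```

```text
side 573 max z 0.1268 max y 0.075
scene 656 max z 0.125 max y 0.0737
[ 0.83306928  0.24041175 -1.19543561] [ 0.58682761 -0.04380275  0.17130286]
```

carry_out(
  plan=[
    [0,0,3,0.05,0],
    [0,0,6,0.1,0],
    [0,0,9,0.15,0],
    [0,1,12,0.2,0],
    [0,3,14,0.2,0],
    [0,5,14,0.2,0],
    [0,5,14,0.2,0],
    [0,5,14,0.2,0],
  ],
)

```text
clock: 6.25
position: [0.5866, 0.0062, 0.3111]
ee_rot: [-2.219, -2.223, -0.0]
force: [-0.3, -0.9, -0.1]
width: 0.005
```

Run:
```python
from h import *
K,W,im,d=shot("wrist"); np.savez("wrist1.npz",K=K,W=W,im=im,d=d); save("wrist1",cv2.resize(im,(768,576))); print(arm.observe()["position"])
```

```text
[0.58653093 0.00537404 0.31084643]
```

View pics/wrist1.png

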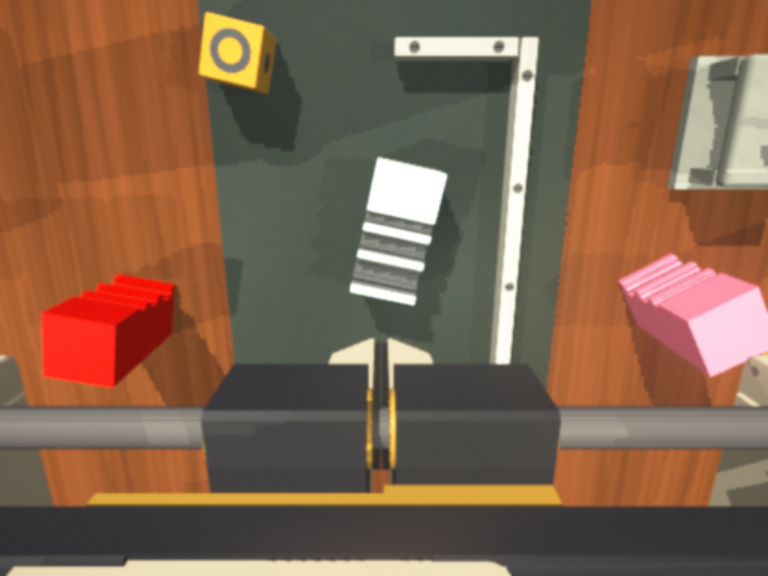

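```bash
cat > m.py <<'E'
from h import *
def rep(fn,blk,rail,stop,s=1.5,o=(0,0)):
    z=np.load(fn); K,W=z["K"],z["W"]
    f=lambda c,h:ray(K,W,o[0]+c[0]/s-.2,o[1]+c[1]/s-.2,h)[:2]
    P=np.array([f(c,.064) for c in blk]); print("block",P.round(4).tolist(),"mid",P.mean(0).round(4),"sizes",np.linalg.norm(np.roll(P,-1,0)-P,axis=1).round(4))
    for a,b in [(3,0),(2,1)]: e=P[b]-P[a]; print("long yaw from +y deg",np.degrees(np.arctan2(*e[::-1])).round(2)-90)
    r=[f(c,.036) for c in rail]; t=[f(c,.036) for c in stop]
    print("rail",np.round(r,4).tolist(),np.degrees(np.arctan2(*(r[0]-r[1])[::-1])).round(2)-90,"stop",np.round(t,4).tolist())
E
python3 -c "
from m import *
rep('wrist1.npz',[(378,157),(447,173),(414,304),(350,291)],[(518,60),(495,362)],[(395,55),(515,58)])"
```

```text
block [[0.5849, 0.0765], [0.6337, 0.0658], [0.6127, -0.0323], [0.5637, -0.0219]] mid [0.5987 0.022 ] sizes [0.0499 0.1003 0.0501 0.1007]
long yaw from +y deg -12.180000000000007
long yaw from +y deg -12.099999999999994
rail [[0.6849, 0.1429], [0.6862, -0.0951]] 0.3100000000000023 stop [[0.5969, 0.1459], [0.6826, 0.1442]]
```

carry_out(
  plan=[
    [0.6,0.8,-2,-0.1,8.5],
    [1.2,1.7,-5,-0.21,8.5],
    [1.2,1.7,-8,-0.21,8.5],
    [1.2,1.7,-11,-0.21,8.5],
    [1.2,1.7,-13,-0.21,8.5],
    [1.2,1.7,-13,-0.21,8.5],
    [1.2,1.7,-13,-0.21,8.5],
    [1.2,1.7,-15,-0.21,8.5],
    [1.2,1.7,-17,-0.21,8.5],
    [1.2,1.7,-19,-0.21,8.5],
    [1.2,1.7,-20,-0.21,8.5],
    [1.2,1.7,-20,-0.21,8.5],
  ],
)

```text
clock: 7.5
position: [0.5985, 0.022, 0.1108]
ee_rot: [-2.441, -1.976, 0.002]
force: [-0.6, -0.8, 0.6]
width: 0.925
```

Run:
```python
from h import *
K,W,im,d=shot("wrist"); a=im; K,W,im,d=shot("side"); 
save("str",np.hstack([cv2.resize(a,(400,300)),cv2.resize(im[140:280,190:377],(400,300))])); print(arm.observe()["position"],arm.observe()["force"])
```

```text
[0.59927759 0.02224045 0.11204205] [0.88845045 0.80171621 0.44778166]
```

View pics/str.png

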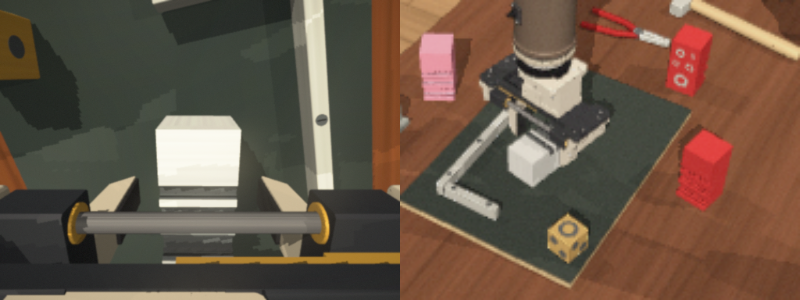

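carry_out(
  plan=[
    [0,0,0,0,6.5],
    [0,0,0,0,5.8],
    [0,0,0,0,5.4],
    [0,0,0,0,5.2],
    [0,0,0,0,5.0],
    [0,0,0,0,4.8],
    [0,0,0,0,4.5],
    [0,0,0,0,4.5],
    [0,0,0,0,4.5],
    [0,0,0,0,4.5],
  ],
  squeeze=12,
)

```text
clock: 8.6
position: [0.5985, 0.0225, 0.112]
ee_rot: [-2.441, -1.976, 0.0]
force: [-4.9, 1.5, 6.0]
width: 0.544
```

carry_out(
  plan=[
    [0.3,0,0,0.02,4.5],
    [0.6,0,0,0.04,4.5],
    [0.9,0,0,0.06,4.5],
    [1.2,0,0,0.08,4.5],
    [1.5,0,0,0.1,4.5],
    [1.8,0,0,0.12,4.5],
    [2.1,0,0,0.14,4.5],
    [2.4,0,0,0.16,4.5],
    [2.7,0,0,0.18,4.5],
    [3.0,0,0,0.2,4.5],
    [3.3,0,0,0.21,4.5],
    [3.6,0,0,0.21,4.5],
    [3.9,0,0,0.21,4.5],
    [4.2,0,0,0.21,4.5],
  ],
)

```text
clock: 10.0
position: [0.6384, 0.0221, 0.1119]
ee_rot: [-2.219, -2.219, 0.006]
force: [-10.8, 0.2, 11.4]
width: 0.543
```

Run:
```python
from h import *
K,W,im,d=shot("wrist"); np.savez("wrist2.npz",K=K,W=W,im=im,d=d); a=im; K,W,im,d=shot("side"); 
save("grip",np.hstack([cv2.resize(a,(400,300)),cv2.resize(im[140:280,190:377],(400,300))])); s=arm.observe(); print(s["position"],s["force"],s["ft_torque"],s["width"]*91.8)
```

```text
[0.63908912 0.02206994 0.11186949] [-8.36379283 -0.40039855  8.50760597] [-1.88107121e-02  1.97737341e+00 -1.44781892e-03] 50.11179079733445
```

View pics/grip.png

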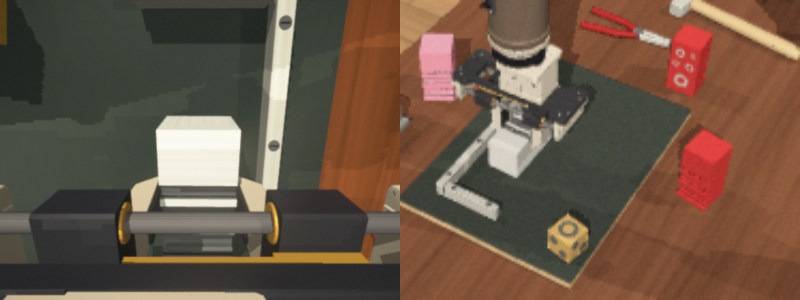

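The block is square to within sight, but the pads bear down on it, so I'll release it. From here I'll push low on its side with closed fingers.

carry_out(
  plan=[
    [0,0,0,0,5.5],
    [0,0,0,0,6],
    [0,0,0,0,6.5],
    [0,0,0,0,6.5],
    [0,0,2,0,6.5],
    [0,0,4,0,6.5],
    [0,0,6,0,5],
    [-2,0,6,0,3],
    [-4,0,6,0,0],
    [-5.9,0,6,0,0],
    [-5.9,0,6,0,0],
    [-5.9,0,6,0,0],
  ],
  squeeze=12,
)

```text
clock: 11.3
position: [0.5806, 0.0221, 0.1722]
ee_rot: [-2.22, -2.22, 0.004]
force: [0.8, 0.3, 0.1]
width: 0.232
```

Run:
```python
from h import *
z=np.load('wrist1.npz'); K,W=z["K"],z["W"]
for c in [(122,275),(175,290),(115,322),(42,315)]: print("red top",ray(K,W,c[0]/1.5,c[1]/1.5,.1)[:2].round(3))
K,W,im,d=shot("wrist"); np.savez("wrist3.npz",K=K,W=W,im=im,d=d); save("wrist3",cv2.resize(im,(768,576)))
s=arm.observe(); print(s["position"],s["force"],s["width"])
```

```text
red top [0.413 0.   ]
red top [ 0.447 -0.01 ]
red top [ 0.403 -0.034]
red top [ 0.353 -0.029]
[0.58102039 0.02212987 0.17214887] [ 0.05838995 -0.37668301 -0.4793575 ] 0.19228373051589287
```

View pics/wrist3.png

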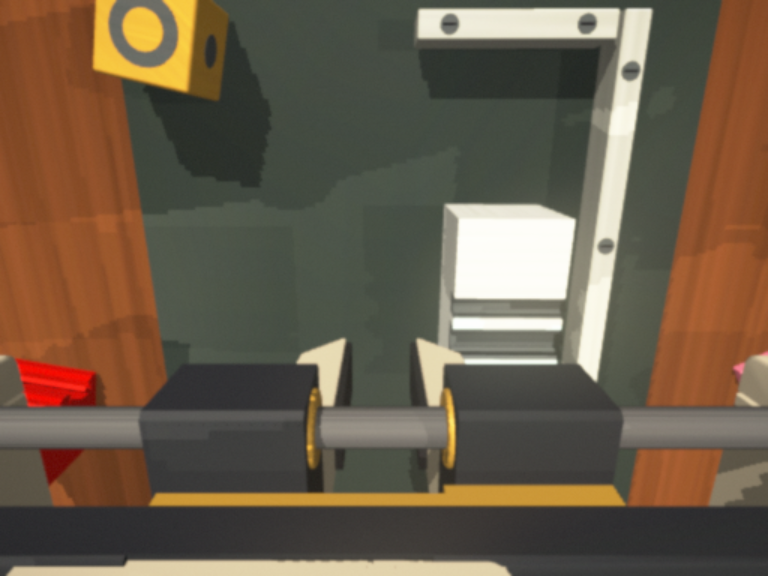

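carry_out(
  plan=[
    [0,0,0,0,0],
    [0,0,-2,0,0],
    [0,0,-4,0,0],
    [0,0,-6,0,0],
    [0,0,-7.5,0,0],
    [0,0,-8.4,0,0],
    [0,0,-8.4,0,0],
    [0.3,0,-8.4,0,0],
    [0.6,0,-8.4,0,0],
    [0.9,0,-8.4,0,0],
    [1.1,0,-8.4,0,0],
    [1.3,0,-8.4,0,0],
    [1.5,0,-8.4,0,0],
    [1.7,0,-8.4,0,0],
    [1.9,0,-8.4,0,0],
    [2.1,0,-8.4,0,0],
  ],
  squeeze=12,
)

```text
clock: 12.95
position: [0.5998, 0.0222, 0.088]
ee_rot: [-2.218, -2.218, 0.009]
force: [-9.2, 1.1, 7.9]
width: 0.01
```

carry_out(
  plan=[
    [0.2,0,0,0,0],
    [0.4,0,0,0,0],
    [0.6,0,0,0,0],
  ],
)

```text
clock: 13.25
position: [0.6035, 0.0222, 0.0879]
ee_rot: [-2.215, -2.216, 0.014]
force: [-9.9, 0.1, 7.8]
width: 0.006
```

carry_out(
  plan=[
    [0.15,0,0,0,0],
    [0.3,0,0,0,0],
  ],
)

```text
clock: 13.45
position: [0.6045, 0.0222, 0.0878]
ee_rot: [-2.213, -2.214, 0.019]
force: [-10.6, 0.2, 9.4]
width: 0.001
```

Run:
```python
from h import *
o=[]
for n,(r,c) in {"side":((140,260),(190,350)),"scene":((150,270),(190,350))}.items():
    K,W,im,d=shot(n); P=cloud(K,W,d); o.append(cv2.resize(im[r[0]:r[1],c[0]:c[1]],(400,300),interpolation=cv2.INTER_CUBIC))
    hsv=cv2.cvtColor(im,cv2.COLOR_RGB2HSV)
    m=(hsv[...,1]<50)&(hsv[...,2]>110)&(P[...,0]>.61)&(P[...,0]<.69)&(P[...,1]>.03)&(P[...,1]<.08)&(P[...,2]>.05)&(P[...,2]<.075)
    q=P[m]; A=np.c_[q[:,:2]-[.65,.05],np.ones(len(q))]; print(n,m.sum(),np.linalg.lstsq(A,q[:,2],rcond=None)[0].round(3),q[:,0].min(),q[:,0].max())
save("tilt",np.hstack(o)); s=arm.observe(); print(s["position"],s["force"],s["ft_torque"],s["joints"])
```

```text
side 200 [ 0.065 -0.088  0.063] 0.6101765830741926 0.6737495694132458
scene 134 [-0.062  0.072  0.061] 0.6193435937513159 0.6757129194964612
[0.60466211 0.02224205 0.08778266] [-8.05897298 -0.85625852  8.09583276] [ 0.02825623  1.44794531 -0.02323625] [-0.11303983  0.63881485 -0.01665525  1.80225455  0.01323067  0.71703599
 -0.13584659]
```

View pics/tilt.png

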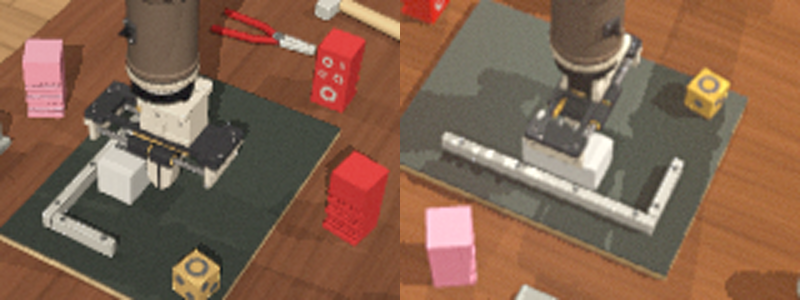

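carry_out(
  plan=[
    [-0.2,0,0,0,0],
    [-0.4,0,0.1,0,0],
    [-0.6,0,0.2,0,0],
    [-0.6,0,0.2,0,0],
  ],
)

```text
clock: 13.95
position: [0.5986, 0.0222, 0.09]
ee_rot: [-2.213, -2.215, 0.019]
force: [0.1, 0.8, 0.1]
width: 0.006
```

carry_out(
  plan=[
    [0.2,0,0.0,0,0],
    [0.4,0,0.0,0,0],
    [0.6,0,0.1,0,0],
  ],
)

```text
clock: 14.25
position: [0.6048, 0.0222, 0.0909]
ee_rot: [-2.213, -2.214, 0.019]
force: [-2.4, -0.1, -1.6]
width: 0.004
```

carry_out(
  plan=[
    [0.1,0,0.1,0,0],
    [0.2,0,0.2,0,0],
    [0.3,0,0.3,0,0],
  ],
)

```text
clock: 14.55
position: [0.6075, 0.0222, 0.0937]
ee_rot: [-2.212, -2.214, 0.02]
force: [-1.6, 0.2, -0.7]
width: 0.005
```

carry_out(
  plan=[
    [0.15,0,0.02,0,0],
    [0.3,0,0.05,0,0],
    [0.45,0,0.08,0,0],
  ],
)

```text
clock: 14.85
position: [0.611, 0.0221, 0.0944]
ee_rot: [-2.211, -2.213, 0.023]
force: [-5.5, 0.1, 3.5]
width: 0.003
```

carry_out(
  plan=[
    [0.1,0,0.03,0,0],
    [0.2,0,0.05,0,0],
    [0.3,0,0.08,0,0],
  ],
)

```text
clock: 15.15
position: [0.6133, 0.0221, 0.0952]
ee_rot: [-2.211, -2.212, 0.025]
force: [-4.7, -0.2, 1.1]
width: 0.006
```

carry_out(
  plan=[
    [0.1,0,0.03,0,0],
    [0.2,0,0.06,0,0],
  ],
)

```text
clock: 15.35
position: [0.615, 0.0219, 0.0956]
ee_rot: [-2.21, -2.212, 0.026]
force: [-3.5, -0.3, -1.4]
width: 0.007
```

carry_out(
  plan=[
    [0.1,0,0.03,0,0],
    [0.15,0,0.05,0,0],
  ],
)

```text
clock: 15.55
position: [0.6165, 0.0219, 0.096]
ee_rot: [-2.21, -2.212, 0.026]
force: [-3.7, -0.3, -1.0]
width: 0.003
```

carry_out(
  plan=[
    [0.1,0,0.02,0,0],
    [0.2,0,0.04,0,0],
  ],
)

```text
clock: 15.75
position: [0.6185, 0.022, 0.0963]
ee_rot: [-2.21, -2.212, 0.026]
force: [-3.4, 0.1, -1.5]
width: 0.001
```

carry_out(
  plan=[
    [0.1,0,0.02,0,0],
    [0.15,0,0.03,0,0],
  ],
)

```text
clock: 15.95
position: [0.6202, 0.022, 0.0967]
ee_rot: [-2.21, -2.212, 0.026]
force: [-3.3, -0.3, -0.5]
width: 0.005
```

carry_out(
  plan=[
    [0.1,0,0.02,0,0],
    [0.15,0,0.03,0,0],
  ],
)

```text
clock: 16.15
position: [0.6216, 0.022, 0.097]
ee_rot: [-2.21, -2.211, 0.027]
force: [-6.7, 0.0, -0.0]
width: 0.003
```

carry_out(
  plan=[
    [0.08,0,0.02,0,0],
    [0.08,0,0.02,0,0],
  ],
)

```text
clock: 16.35
position: [0.6217, 0.0219, 0.0969]
ee_rot: [-2.209, -2.211, 0.029]
force: [-5.8, 0.0, -0.5]
width: 0.007
```

carry_out(
  plan=[
    [0.08,0,0.02,0,0],
    [0.08,0,0.02,0,0],
  ],
)

```text
clock: 16.55
position: [0.6217, 0.0219, 0.0968]
ee_rot: [-2.208, -2.21, 0.031]
force: [-6.3, -0.7, -1.5]
width: 0.004
```

carry_out(
  plan=[
    [0.1,0,0.01,0,0],
    [0.17,0,0.02,0,0],
    [0.17,0,0.02,0,0],
  ],
)

```text
clock: 16.85
position: [0.6219, 0.0219, 0.0966]
ee_rot: [-2.207, -2.208, 0.035]
force: [-8.9, -0.2, 0.9]
width: 0.006
```

carry_out(
  plan=[
    [-0.5,0,0,0,0],
    [-1.5,0,0,0,0],
    [-1.5,0,4,0,0],
    [-1.5,-3,8,0,0],
    [-1,-6,13,0,0],
    [1,-8,13,0,0],
    [3,-8,13,0,0],
    [3.9,-8,13,0,0],
    [3.9,-8,13,0,0],
    [3.9,-8,13,0,0],
  ],
)

```text
clock: 17.85
position: [0.6602, -0.0571, 0.2259]
ee_rot: [-2.204, -2.209, 0.035]
force: [-0.7, 0.6, -0.5]
width: 0.005
```

Run:
```python
from h import *
K,W,im,d=shot("wrist"); np.savez("wrist4.npz",K=K,W=W,im=im,d=d); save("wrist4",cv2.resize(im,(768,576)))
s=arm.observe(); print(s["position"],s["force"],s["width"])
```

```text
[ 0.66004684 -0.05716118  0.22604111] [-0.37066541  0.20199532  0.67641301] 0.006039285395321215
```

View pics/wrist4.png

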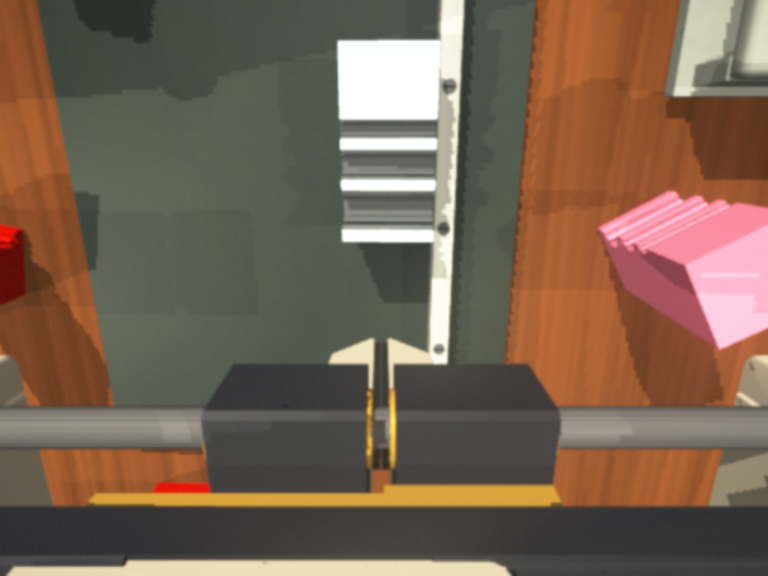

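```bash
python3 -c "
from m import *
rep('wrist4.npz',[(338,40),(440,40),(433,243),(343,242)],[(441,15),(429,362)],[(338,40),(440,40)])"
```

```text
block [[0.6343, 0.0706], [0.6841, 0.0705], [0.6843, -0.0301], [0.6346, -0.03]] mid [0.6594 0.0202] sizes [0.0498 0.1006 0.0497 0.1006]
long yaw from +y deg 0.18999999999999773
long yaw from +y deg 0.12000000000000455
rail [[0.6865, 0.0877], [0.6869, -0.1162]] 0.12000000000000455 stop [[0.6311, 0.0759], [0.6865, 0.0757]]
```

carry_out(
  plan=[
    [0,0,-3,0,0],
    [0,0,-6,0,0],
    [0,0,-9,0,0],
    [0,0,-11,0,0],
    [0,0,-11.8,0,0],
    [0,0,-11.8,0,0],
    [0,0.5,-11.8,0,0],
    [0,1.0,-11.8,0,0],
    [0,1.3,-11.8,0,0],
    [0,1.5,-11.8,0,0],
    [0,1.7,-11.8,0,0],
    [0,1.9,-11.8,0,0],
    [0,2.1,-11.8,0,0],
    [0,2.3,-11.78,0,0],
    [0,2.5,-11.76,0,0],
  ],
)

```text
clock: 19.4
position: [0.6601, -0.034, 0.1086]
ee_rot: [-2.207, -2.208, 0.037]
force: [0.7, -4.7, 0.0]
width: 0.007
```

carry_out(
  plan=[
    [0,0.25,0.02,0,0],
    [0,0.5,0.04,0,0],
    [0,0.75,0.06,0,0],
    [0,1.0,0.08,0,0],
  ],
)

```text
clock: 19.8
position: [0.6599, -0.0235, 0.1092]
ee_rot: [-2.207, -2.208, 0.038]
force: [0.5, -3.3, -2.1]
width: 0.007
```

carry_out(
  plan=[
    [0,0.25,0,0,0],
    [0,0.5,0,0,0],
    [0,0.75,0,0,0],
    [0,1.0,0,0,0],
    [0,1.25,0,0,0],
    [0,1.5,0,0,0],
    [0,1.75,0,0,0],
    [0,2.0,0,0,0],
    [0,2.25,0,0,0],
    [0,2.5,0.02,0,0],
    [0,2.75,0.02,0,0],
    [0,3.0,0.02,0,0],
  ],
)

```text
clock: 21.0
position: [0.6599, 0.0066, 0.1094]
ee_rot: [-2.207, -2.208, 0.038]
force: [-0.3, -3.1, -2.3]
width: 0.007
```

carry_out(
  plan=[
    [0,0.25,0,0,0],
    [0,0.5,0,0,0],
    [0,0.75,0,0,0],
    [0,1.0,0,0,0],
    [0,1.25,0,0,0],
    [0,1.5,0,0,0],
  ],
)

```text
clock: 21.6
position: [0.6599, 0.0218, 0.1094]
ee_rot: [-2.207, -2.208, 0.038]
force: [-0.3, -3.8, -2.3]
width: 0.006
```

carry_out(
  plan=[
    [0,0.15,0,0,0],
    [0,0.3,0.01,0,0],
  ],
)

```text
clock: 21.8
position: [0.6599, 0.025, 0.1095]
ee_rot: [-2.207, -2.208, 0.038]
force: [-0.4, -2.9, -2.2]
width: 0.002
```

carry_out(
  plan=[
    [0,0.15,0,0,0],
    [0,0.3,0,0,0],
    [0,0.45,0,0,0],
    [0,0.6,0,0,0],
  ],
)

```text
clock: 22.2
position: [0.6599, 0.0311, 0.1095]
ee_rot: [-2.207, -2.208, 0.038]
force: [-0.0, -3.1, -1.9]
width: 0.007
```

carry_out(
  plan=[
    [0,0.08,0,0,0],
    [0,0.16,0,0,0],
    [0,0.2,0,0,0],
  ],
)

```text
clock: 22.5
position: [0.6599, 0.0332, 0.1095]
ee_rot: [-2.207, -2.208, 0.038]
force: [0.5, -4.0, -2.6]
width: 0.007
```

carry_out(
  plan=[
    [0,0.1,0,0,0],
    [0,0.15,0,0,0],
  ],
)

```text
clock: 22.7
position: [0.6599, 0.0348, 0.1095]
ee_rot: [-2.207, -2.208, 0.038]
force: [0.3, -2.2, -2.4]
width: 0.006
```

carry_out(
  plan=[
    [0,0.1,0,0,0],
    [0,0.15,0,0,0],
  ],
)

```text
clock: 22.9
position: [0.6599, 0.0351, 0.1095]
ee_rot: [-2.208, -2.208, 0.04]
force: [0.2, -6.5, -0.7]
width: 0.006
```

carry_out(
  plan=[
    [0,0.1,0,0,0],
    [0,0.15,0,0,0],
  ],
)

```text
clock: 23.1
position: [0.6599, 0.0351, 0.1096]
ee_rot: [-2.21, -2.208, 0.042]
force: [-1.3, -6.7, -1.6]
width: 0.004
```

carry_out(
  plan=[
    [0,0.1,0,0,0],
    [0,0.12,0,0,0],
  ],
)

```text
clock: 23.3
position: [0.6599, 0.0352, 0.1096]
ee_rot: [-2.211, -2.208, 0.043]
force: [-1.3, -6.2, -0.6]
width: 0.004
```

carry_out(
  plan=[
    [0,0.1,0,0,0],
    [0,0.18,0,0,0],
    [0,0.24,0,0,0],
    [0,0.28,0,0,0],
    [0,0.28,0,0,0],
  ],
)

```text
clock: 23.8
position: [0.6599, 0.0354, 0.1097]
ee_rot: [-2.215, -2.207, 0.047]
force: [-0.3, -9.9, -1.5]
width: 0.006
```

carry_out(
  plan=[
    [0,0.2,0,0,0],
    [0,0.3,0,0,0],
    [0,0.36,0,0,0],
    [0,0.4,0,0,0],
    [0,0.4,0,0,0],
    [0,0.4,0,0,0],
  ],
)

```text
clock: 24.4
position: [0.6599, 0.0357, 0.1098]
ee_rot: [-2.219, -2.206, 0.052]
force: [-1.8, -12.0, 0.6]
width: 0.007
```

carry_out(
  plan=[
    [0,0.2,0,0,0],
    [0,0.32,0,0,0],
    [0,0.4,0,0,0],
    [0,0.46,0,0,0],
    [0,0.47,0,0,0],
    [0,0.47,0,0,0],
  ],
)

```text
clock: 25.0
position: [0.6599, 0.0359, 0.1098]
ee_rot: [-2.225, -2.205, 0.057]
force: [-0.2, -13.8, -0.5]
width: 0.005
```

carry_out(
  plan=[
    [0,-0.5,0,0,0],
    [0,-1.5,0,0,0],
    [0,-2,2.5,0,0],
    [0,-2,5,0,0],
    [-3,0,5,0,0],
    [-6,3,5,0,0],
    [-6.8,5.7,5,0,0],
    [-6.8,5.7,5,0,0],
    [-6.8,5.7,2,0,0],
    [-6.8,5.7,-1,0,0],
    [-6.8,5.7,-1.8,0,0],
    [-6.8,5.7,-1.8,0,0],
    [-6,5.7,-1.8,0,0],
    [-5.5,5.7,-1.8,0,0],
    [-5,5.7,-1.8,0,0],
    [-4.7,5.7,-1.8,0,0],
    [-4.5,5.7,-1.8,0,0],
    [-4.3,5.7,-1.8,0,0],
  ],
)

```text
clock: 26.8
position: [0.6163, 0.093, 0.0919]
ee_rot: [-2.224, -2.204, 0.059]
force: [-7.7, -0.2, 6.4]
width: 0.004
```

carry_out(
  plan=[
    [0.1,0,0,0,0],
    [0.2,0,0,0,0],
  ],
)

```text
clock: 27.0
position: [0.6165, 0.0929, 0.0918]
ee_rot: [-2.222, -2.203, 0.064]
force: [-10.1, -0.3, 8.3]
width: 0.005
```

carry_out(
  plan=[
    [0.1,0,0,0,0],
    [0.2,0,0,0,0],
  ],
)

```text
clock: 27.2
position: [0.6168, 0.093, 0.0917]
ee_rot: [-2.22, -2.202, 0.069]
force: [-8.4, -0.6, 7.4]
width: 0.005
```

Run:
```python
from h import *
for p,r in [((.6219,.0219,.0966),(-2.207,-2.208,.035)),((.6599,.0359,.1098),(-2.225,-2.205,.057)),((.6168,.093,.0917),(-2.22,-2.202,.069)),((.6163,.093,.0919),(-2.224,-2.204,.059))]:
    M=R.from_rotvec(r).as_matrix(); print("z axis",M[:,2].round(3),"tip",(np.array(p)+.066*M[:,2]).round(4),"y axis",M[:,1].round(3))
```

```text
z axis [-0.03  -0.002 -1.   ] tip [0.6199 0.0218 0.0306] y axis [ 1.    0.   -0.03]
z axis [-0.032 -0.02  -0.999] tip [0.6578 0.0346 0.0438] y axis [ 0.999 -0.009 -0.032]
z axis [-0.041 -0.021 -0.999] tip [0.6141 0.0916 0.0258] y axis [ 0.999 -0.009 -0.041]
z axis [-0.034 -0.019 -0.999] tip [0.6141 0.0917 0.026 ] y axis [ 0.999 -0.009 -0.034]
```

carry_out(
  plan=[
    [-0.3,0,0,0,0],
    [-0.8,0,0.3,0,0],
    [-0.8,0,0.3,0,0],
  ],
)

```text
clock: 27.5
position: [0.6085, 0.0931, 0.0951]
ee_rot: [-2.22, -2.202, 0.068]
force: [0.9, 0.9, 0.2]
width: 0.007
```

Run:
```python
from h import *
o=[]
for n,(r,c) in {"side":((170,260),(190,310)),"scene":((180,270),(210,330))}.items():
    K,W,im,d=shot(n); np.savez(n+"5.npz",K=K,W=W); print(n,r,c); o.append(cv2.resize(im[r[0]:r[1],c[0]:c[1]],(400,300),interpolation=cv2.INTER_CUBIC))
    P=cloud(K,W,d); hsv=cv2.cvtColor(im,cv2.COLOR_RGB2HSV)
    for y in (.06,.08,.10,.12,.135):
        m=(hsv[...,1]<60)&(abs(P[...,1]-y)<.008)&(abs(P[...,2]-.064)<.006)&(P[...,0]>.6)&(P[...,0]<.72)
        if m.sum()>5: q=P[m][:,0]; print(y,m.sum(),q.min().round(4),q.max().round(4))
np_=np.hstack(o); save("gap",np_); s=arm.observe(); print(s["position"],s["force"])
```

```text
side (170, 260) (190, 310)
0.1 50 0.6044 0.6821
0.12 67 0.6303 0.6829
0.135 65 0.6301 0.6825
scene (180, 270) (210, 330)
0.08 9 0.6246 0.6842
0.1 13 0.6262 0.6858
0.12 43 0.6324 0.6869
0.135 79 0.635 0.6855
[0.60896064 0.09301215 0.09491459] [-0.52898388  0.02842155  0.57689737]
```

View pics/gap.png

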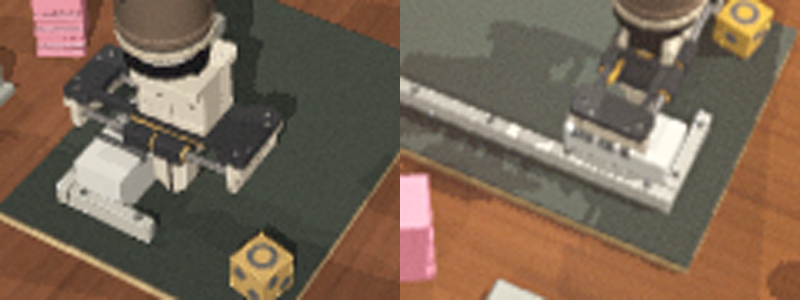

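carry_out(
  plan=[
    [0.4,0,0,0,0],
    [0.6,0,0.05,0,0],
    [0.75,0,0.12,0,0],
    [0.85,0,0.2,0,0],
  ],
)

```text
clock: 28.0
position: [0.6171, 0.093, 0.0966]
ee_rot: [-2.22, -2.201, 0.069]
force: [-2.2, -0.3, -1.4]
width: 0.007
```

carry_out(
  plan=[
    [0.1,0,0.08,0,0],
    [0.2,0,0.16,0,0],
  ],
)

```text
clock: 28.2
position: [0.6185, 0.093, 0.0979]
ee_rot: [-2.219, -2.201, 0.071]
force: [-3.6, 0.2, -0.3]
width: 0.005
```

carry_out(
  plan=[
    [0.1,0,0.04,0,0],
    [0.2,0,0.08,0,0],
  ],
)

```text
clock: 28.4
position: [0.6198, 0.093, 0.0987]
ee_rot: [-2.218, -2.2, 0.073]
force: [-8.3, -0.6, 4.0]
width: 0.003
```

carry_out(
  plan=[
    [0.1,0,0.06,0,0],
    [0.2,0,0.14,0,0],
    [0.2,0,0.14,0,0],
  ],
)

```text
clock: 28.7
position: [0.6214, 0.093, 0.1003]
ee_rot: [-2.217, -2.2, 0.074]
force: [-4.8, 0.4, 3.4]
width: 0.007
```

carry_out(
  plan=[
    [0.1,0,0.04,0,0],
    [0.2,0,0.06,0,0],
    [0.2,0,0.06,0,0],
  ],
)

```text
clock: 29.0
position: [0.6226, 0.093, 0.101]
ee_rot: [-2.216, -2.199, 0.076]
force: [-7.5, 0.2, 4.8]
width: 0.004
```

carry_out(
  plan=[
    [0.1,0,0.04,0,0],
    [0.2,0,0.08,0,0],
    [0.25,0,0.1,0,0],
    [0.25,0,0.1,0,0],
  ],
)

```text
clock: 29.4
position: [0.6231, 0.093, 0.1015]
ee_rot: [-2.214, -2.197, 0.082]
force: [-10.1, -0.4, 3.0]
width: 0.005
```

Run:
```python
from h import *
for n in ["side","scene"]:
    K,W,im,d=shot(n)
    P=cloud(K,W,d); hsv=cv2.cvtColor(im,cv2.COLOR_RGB2HSV)
    for y in (.12,.135):
        m=(hsv[...,1]<60)&(abs(P[...,1]-y)<.008)&(abs(P[...,2]-.064)<.006)&(P[...,0]>.6)&(P[...,0]<.72)
        if m.sum()>5: q=P[m][:,0]; print(n,y,m.sum(),q.min().round(4),q.max().round(4))
s=arm.observe(); print(s["position"],s["force"])
```

```text
side 0.12 63 0.6338 0.6879
side 0.135 64 0.6365 0.688
scene 0.12 40 0.6396 0.6909
scene 0.135 79 0.638 0.6915
[0.62316817 0.09301375 0.10149416] [-9.00055646 -0.88297908  3.00037058]
```

carry_out(
  plan=[
    [0.15,0,0.06,0,0],
    [0.27,0,0.12,0,0],
    [0.35,0,0.16,0,0],
    [0.38,0,0.18,0,0],
    [0.38,0,0.18,0,0],
  ],
)

```text
clock: 30.0
position: [0.6239, 0.093, 0.1023]
ee_rot: [-2.21, -2.195, 0.09]
force: [-13.3, 0.5, 2.6]
width: 0.006
```

carry_out(
  plan=[
    [0.15,0,0.06,0,0],
    [0.3,0,0.14,0,0],
    [0.38,0,0.2,0,0],
    [0.42,0,0.22,0,0],
    [0.42,0,0.22,0,0],
  ],
)

```text
clock: 30.5
position: [0.6247, 0.093, 0.1033]
ee_rot: [-2.206, -2.192, 0.099]
force: [-13.4, 0.0, 1.8]
width: 0.007
```

carry_out(
  plan=[
    [-0.5,0,0,0,0],
    [-1.5,0,0.3,0,0],
    [-2,0,3,0,0],
    [-2,-2,5.7,0,0],
    [-1,-5,5.7,0,0],
    [1.5,-8.2,5.7,0,0],
    [4.0,-8.2,5.7,0,0],
    [4.0,-8.2,5.7,0,0],
    [4.0,-8.2,3,0,0],
    [4.0,-8.2,0.8,0,0],
    [4.0,-8.2,0.8,0,0],
    [4.0,-7.5,0.8,0,0],
    [4.0,-7,0.8,0,0],
    [4.0,-6.6,0.8,0,0],
    [4.0,-6.3,0.8,0,0],
    [4.0,-6.1,0.8,0,0],
  ],
)

```text
clock: 32.1
position: [0.6649, 0.0326, 0.112]
ee_rot: [-2.206, -2.193, 0.098]
force: [-0.3, 0.1, 0.4]
width: 0.005
```

carry_out(
  plan=[
    [0,0.1,0,0,0],
    [0,0.2,0,0,0],
  ],
)

```text
clock: 32.3
position: [0.665, 0.0347, 0.1121]
ee_rot: [-2.206, -2.193, 0.097]
force: [-0.2, -0.8, -0.6]
width: 0.003
```

carry_out(
  plan=[
    [0,0.1,0,0,0],
    [0,0.2,0,0,0],
  ],
)

```text
clock: 32.5
position: [0.665, 0.0358, 0.1121]
ee_rot: [-2.207, -2.193, 0.099]
force: [-0.6, -4.5, 1.2]
width: 0.006
```

carry_out(
  plan=[
    [0,0.15,0,0,0],
    [0,0.25,0,0,0],
    [0,0.25,0,0,0],
  ],
)

```text
clock: 32.8
position: [0.665, 0.0361, 0.1121]
ee_rot: [-2.21, -2.192, 0.102]
force: [-0.5, -7.6, 0.3]
width: 0.009
```

carry_out(
  plan=[
    [0,0.2,0,0,0],
    [0,0.32,0,0,0],
    [0,0.4,0,0,0],
    [0,0.46,0,0,0],
    [0,0.47,0,0,0],
    [0,0.47,0,0,0],
  ],
)

```text
clock: 33.4
position: [0.665, 0.0363, 0.1122]
ee_rot: [-2.215, -2.191, 0.108]
force: [-0.8, -12.2, 2.7]
width: 0.008
```

carry_out(
  plan=[
    [0,-0.5,0,0,0],
    [0,-1.5,0.3,0,0],
    [0,-2.5,3,0,0],
    [0,-4,6,0,0],
    [0,-6,9,0,0],
    [-1.5,-6,11.5,0,0],
    [-1.5,-6,11.5,0,0],
    [-1.5,-6,11.5,0,0],
  ],
)

```text
clock: 34.2
position: [0.6501, -0.0234, 0.2278]
ee_rot: [-2.215, -2.191, 0.105]
force: [-0.2, 0.9, -0.1]
width: 0.003
```

Run:
```python
from h import *
for n in ["wrist","side","scene"]:
    K,W,im,d=shot(n); P=cloud(K,W,d); hsv=cv2.cvtColor(im,cv2.COLOR_RGB2HSV)
    X,Y,Z=P[...,0],P[...,1],P[...,2]; w=(hsv[...,1]<70)
    q=P[w&(abs(Z-.064)<.005)&(X>.6)&(X<.72)&(Y>.02)&(Y<.17)]
    r=cv2.minAreaRect(np.float32(q[:,:2]*1000)); print(n,len(q),"block",np.round(r[0],1),np.round(r[1],1),round(r[2],2),cv2.boxPoints(r).round(1).tolist())
    for nm,m in [("rail",w&(abs(Z-.036)<.004)&(X>.67)&(X<.72)&(Y<.02)&(Y>-.12)),("stop",w&(abs(Z-.036)<.004)&(X<.63)&(X>.59)&(Y>.12)&(Y<.18))]:
        q=P[m]
        if len(q)>10: print("  ",nm,len(q),np.percentile(q,[2,50,98],axis=0)[:,:2].round(4).tolist())
    np.savez(n+"6.npz",K=K,W=W,im=im,d=d)
    if n=="wrist": # gradient profile across rail gap
        g=cv2.cvtColor(im,cv2.COLOR_RGB2GRAY)
        for pt in [(.66,.06),(.66,.09)]:
            M=np.linalg.inv(W); c=M[:3,:3]@np.array([*pt,.064])+M[:3,3]; u,v=(K@(c/c[2]))[:2]; print(int(u),int(v), g[int(v),int(u):int(u)+70:2].tolist() if 0<=v<384 else "")
print(arm.observe()["position"])
```

```text
wrist 3894 block [658.5  81.2] [70.8 49.7] 89.98 [[633.5999755859375, 45.79999923706055], [683.4000244140625, 45.79999923706055], [683.4000244140625, 116.5999984741211], [633.5999755859375, 116.5999984741211]]
   rail 1449 [[0.6868, -0.089], [0.6925, -0.0307], [0.6984, 0.0177]]
278 83 [144, 144, 146, 146, 146, 146, 147, 146, 146, 145, 145, 144, 146, 143, 143, 120, 151, 191, 195, 243, 249, 249, 248, 153, 58, 62, 71, 83, 83, 83, 82, 85, 85, 84, 90]
279 39 [82, 80, 83, 82, 82, 83, 80, 84, 82, 81, 81, 82, 82, 83, 83, 84, 106, 181, 192, 190, 186, 210, 248, 241, 88, 60, 67, 83, 85, 84, 85, 86, 86, 85, 85]
side 318 block [655.8  96.4] [103.8  53.3] 88.65 [[627.9000244140625, 45.20000076293945], [681.2000122070312, 43.900001525878906], [683.7000122070312, 147.6999969482422], [630.4000244140625, 149.0]]
   rail 113 [[0.6833, -0.1188], [0.6893, -0.0436], [0.6973, 0.0181]]
   stop 43 [[0.5946, 0.1463], [0.6105, 0.1532], [0.6299, 0.1591]]
scene 328 block [659.4  95.7] [ 53.8 100.2] 0.24 [[632.2000122070312, 145.6999969482422], [632.7000122070312, 45.400001525878906], [686.5, 45.70000076293945], [686.0999755859375, 145.89999389648438]]
   rail 140 [[0.6862, -0.1162], [0.6936, -0.0458], [0.7004, 0.0172]]
   stop 30 [[0.5979, 0.146], [0.6156, 0.1519], [0.6295, 0.1574]]
[ 0.64968008 -0.02317716  0.2259669 ]
```

Checks: while I pressed on the rail, the block top read about 5 mm further in x than after release. The finger leans and touched the block high, so it was rolling the block against the rail. I'll press again low, with the tool turned 90° so the tip leads.

Run:
```python
from h import *
s=arm.observe(); M=R.from_rotvec(s["ee_rot"]).as_matrix(); print(M.round(3)); N=R.from_rotvec([0,0,1.571]).as_matrix()@M; print(N.round(3)); print(s["joints"].round(3),s["position"])
```

```text
[[ 0.009  0.998 -0.068]
 [ 0.999 -0.011 -0.031]
 [-0.032 -0.067 -0.997]]
[[-0.999  0.011  0.031]
 [ 0.009  0.998 -0.068]
 [-0.032 -0.067 -0.997]]
[-0.077  0.563  0.028  1.532  0.014  1.116 -0.07 ] [ 0.64968008 -0.02317716  0.2259669 ]
```

carry_out(
  plan=[
    [-0.5,1,0,0.14,0],
    [-1,2,0,0.28,0],
    [-1.5,3,0,0.42,0],
    [-2,4,0,0.56,0],
    [-2.5,5,0,0.7,0],
    [-3,6,0,0.84,0],
    [-3.5,7,0,0.98,0],
    [-4.2,8,0,1.12,0],
    [-4.2,9,0,1.26,0],
    [-4.2,10,0,1.4,0],
    [-4.2,12.2,0,1.571,0],
    [-4.2,12.2,0,1.571,0],
    [-4.2,12.2,-4,1.571,0],
    [-4.2,12.2,-8,1.571,0],
    [-4.2,12.2,-11,1.571,0],
    [-4.2,12.2,-13,1.571,0],
    [-4.2,12.2,-13.6,1.571,0],
    [-4.2,12.2,-13.6,1.571,0],
    [-4.2,12.2,-13.6,1.571,0],
  ],
)

```text
clock: 36.25
position: [0.6083, 0.0989, 0.0908]
ee_rot: [0.017, 3.107, -0.105]
force: [0.7, 0.0, 0.3]
width: 0.007
```

Run:
```python
from h import *
s=arm.observe(); M=R.from_rotvec(s["ee_rot"]).as_matrix(); print(M.round(3)[:,2],s["position"],s["position"]+.066*M[:,2],s["force"])
```

```text
[ 0.032 -0.067 -0.997] [0.60828173 0.09892778 0.09078311] [0.61041038 0.0944787  0.02496766] [0.73559068 0.00764163 0.329025  ]
```

carry_out(
  plan=[
    [0.3,0,-0.3,0,0],
    [0.6,0,-0.3,0,0],
    [0.9,0,-0.3,0,0],
    [1.1,0,-0.3,0,0],
    [1.2,0,-0.3,0,0],
    [1.3,0,-0.3,0,0],
  ],
)

```text
clock: 36.85
position: [0.6207, 0.099, 0.0877]
ee_rot: [0.017, 3.109, -0.105]
force: [-4.7, -0.2, 3.7]
width: 0.006
```

carry_out(
  plan=[
    [0.1,0,0,0,0],
    [0.2,0,0,0,0],
    [0.25,0,0,0,0],
  ],
)

```text
clock: 37.15
position: [0.6214, 0.099, 0.0874]
ee_rot: [0.016, 3.112, -0.106]
force: [-7.5, -0.7, 5.9]
width: 0.001
```

carry_out(
  plan=[
    [-0.3,0,0,0,0],
    [-0.5,0,0,0,0],
    [-0.2,0,0,0,0],
    [0,0,0.03,0,0],
    [0.1,0,0.06,0,0],
  ],
)

```text
clock: 37.65
position: [0.6219, 0.0989, 0.0877]
ee_rot: [0.016, 3.114, -0.107]
force: [-5.3, 0.1, 1.0]
width: 0.002
```

carry_out(
  plan=[
    [0.1,0,0.04,0,0],
    [0.2,0,0.08,0,0],
  ],
)

```text
clock: 37.85
position: [0.6232, 0.0989, 0.088]
ee_rot: [0.016, 3.115, -0.108]
force: [-2.9, 0.2, -1.8]
width: 0.006
```

```bash
cat > ck.py <<'E'
from h import *
for n in ["side","scene"]:
    K,W,im,d=shot(n); P=cloud(K,W,d); hsv=cv2.cvtColor(im,cv2.COLOR_RGB2HSV)
    for y in (.115,.135):
        m=(hsv[...,1]<60)&(abs(P[...,1]-y)<.01)&(abs(P[...,2]-.064)<.008)&(P[...,0]>.6)&(P[...,0]<.72)
        q=P[m]; 
        if len(q)>5: c=np.polyfit(q[:,0]-.66,q[:,2],1); print(n,y,len(q),"x",q[:,0].min().round(4),q[:,0].max().round(4),"slope,z",c.round(3))
s=arm.observe(); M=R.from_rotvec(s["ee_rot"]).as_matrix(); print(s["position"],"tip",(s["position"]+.066*M[:,2]).round(4),M[:,2].round(3),s["force"])
E
python3 ck.py
```

```text
side 0.115 19 x 0.6125 0.6646 slope,z [0.046 0.064]
scene 0.115 83 x 0.6368 0.6867 slope,z [0.03  0.062]
scene 0.135 99 x 0.6363 0.6885 slope,z [-0.035  0.063]
[0.62373256 0.09886425 0.08816386] tip [0.6254 0.0943 0.0223] [ 0.025 -0.069 -0.997] [-3.50840355  0.2099186  -2.35169413]
```

carry_out(
  plan=[
    [0.1,0,0.02,0,0],
    [0.2,0,0.04,0,0],
  ],
)

```text
clock: 38.15
position: [0.6242, 0.0988, 0.0882]
ee_rot: [0.016, 3.117, -0.109]
force: [-9.7, 0.5, 3.0]
width: 0.008
```

carry_out(
  plan=[
    [0.1,0,0.02,0,0],
    [0.2,0,0.05,0,0],
  ],
)

```text
clock: 38.35
position: [0.6245, 0.0988, 0.0882]
ee_rot: [0.015, 3.121, -0.11]
force: [-11.3, 0.7, 2.3]
width: 0.003
```

```bash
python3 ck.py
```

```text
side 0.115 19 x 0.6116 0.666 slope,z [0.06  0.064]
scene 0.115 84 x 0.6413 0.6887 slope,z [0.005 0.062]
scene 0.135 94 x 0.6371 0.6874 slope,z [-0.014  0.063]
[0.62445368 0.09878137 0.08817469] tip [0.6256 0.0941 0.0223] [ 0.018 -0.071 -0.997] [-9.98898959  0.40180197  3.42955838]
```

carry_out(
  plan=[
    [0.12,0,0.04,0,0],
    [0.22,0,0.07,0,0],
    [0.28,0,0.1,0,0],
    [0.31,0,0.12,0,0],
    [0.31,0,0.12,0,0],
  ],
)

```text
clock: 38.95
position: [0.6248, 0.0988, 0.0883]
ee_rot: [0.014, 3.127, -0.112]
force: [-10.8, 0.2, 0.1]
width: 0.008
```

carry_out(
  plan=[
    [0.15,0,0.04,0,0],
    [0.27,0,0.08,0,0],
    [0.36,0,0.12,0,0],
    [0.41,0,0.14,0,0],
    [0.41,0,0.14,0,0],
  ],
)

```text
clock: 39.45
position: [0.6252, 0.0989, 0.0884]
ee_rot: [0.012, 3.134, -0.114]
force: [-13.6, -0.5, 2.0]
width: 0.006
```

carry_out(
  plan=[
    [-0.3,0,0,0,0],
    [-1,0,0,0,0],
    [-1.8,0,0,0,0],
    [-2,0,4,0,0],
    [-2,-3,8,-0.14,0],
    [-1,-6,12,-0.28,0],
    [0,-9,14,-0.42,0],
    [1,-11,14,-0.56,0],
    [2,-12,14,-0.7,0],
    [3,-12,14,-0.84,0],
    [3,-12,14,-0.98,0],
    [3,-12,14,-1.12,0],
    [3,-12,14,-1.26,0],
    [3,-12,14,-1.4,0],
    [3,-12,14,-1.57,0],
    [3,-12,14,-1.57,0],
    [3,-12,14,-1.57,0],
  ],
)

```text
clock: 41.15
position: [0.6552, -0.0212, 0.2287]
ee_rot: [-2.192, -2.183, 0.085]
force: [-0.7, -0.1, 0.8]
width: 0.007
```

Run:
```python
from h import *
for n in ["wrist","side","scene"]:
    K,W,im,d=shot(n); P=cloud(K,W,d); hsv=cv2.cvtColor(im,cv2.COLOR_RGB2HSV)
    X,Y,Z=P[...,0],P[...,1],P[...,2]; w=(hsv[...,1]<70)
    q=P[w&(abs(Z-.064)<.005)&(X>.6)&(X<.72)&(Y>.02)&(Y<.17)]
    r=cv2.minAreaRect(np.float32(q[:,:2]*1000)); c=np.linalg.lstsq(np.c_[q[:,:2]-q[:,:2].mean(0),np.ones(len(q))],q[:,2],rcond=None)[0]
    print(n,len(q),"block",np.round(r[0],1),np.round(r[1],1),round(r[2],2),cv2.boxPoints(r).round(1).tolist(),"plane",c.round(3))
    for nm,m in [("rail",w&(abs(Z-.036)<.004)&(X>.67)&(X<.72)&(Y<.03)&(Y>-.12)),("stop",w&(abs(Z-.036)<.004)&(X<.63)&(X>.59)&(Y>.12)&(Y<.18))]:
        q=P[m]
        if len(q)>10: print("  ",nm,len(q),np.percentile(q,[2,50,98],axis=0)[:,:2].round(4).tolist())
    q=P[(hsv[...,1]>110)&(abs(Z-.054)<.004)&(X>.43)&(X<.54)&(Y>.1)&(Y<.2)]
    if len(q): print("  cube",np.median(q,0).round(4))
    np.savez(n+"7.npz",K=K,W=W,im=im,d=d)
s=arm.observe(); print(s["position"],s["joints"].round(2),R.from_rotvec(s["ee_rot"]).as_matrix()[:,2].round(3))
```

```text
wrist 4479 block [661.4  85.2] [50.2 78. ] 0.07 [[636.2999877929688, 124.0999984741211], [636.4000244140625, 46.099998474121094], [686.5, 46.20000076293945], [686.4000244140625, 124.19999694824219]] plane [-0.002  0.005  0.062]
   rail 1484 [[0.6869, -0.0811], [0.6926, -0.0224], [0.6984, 0.0276]]
  cube [0.4891 0.1275 0.0522]
side 324 block [660.   95.9] [ 53.5 103.7] 0.62 [[632.7000122070312, 147.39999389648438], [633.9000244140625, 43.70000076293945], [687.2999877929688, 44.29999923706055], [686.2000122070312, 148.0]] plane [0.011 0.011 0.064]
   rail 115 [[0.6831, -0.1159], [0.6892, -0.0456], [0.6964, 0.0186]]
   stop 39 [[0.5964, 0.1461], [0.6126, 0.1536], [0.6296, 0.16]]
  cube [0.4819 0.1493 0.0545]
scene 320 block [661.6  95.3] [ 53.9 100.6] 0.2 [[634.4000244140625, 145.5], [634.7999877929688, 44.900001525878906], [688.7999877929688, 45.099998474121094], [688.4000244140625, 145.6999969482422]] plane [0.013 0.008 0.063]
   rail 154 [[0.6875, -0.1179], [0.6944, -0.0479], [0.7, 0.0274]]
   stop 28 [[0.597, 0.146], [0.616, 0.1523], [0.6276, 0.1572]]
  cube [0.4857 0.1469 0.0527]
[ 0.65520143 -0.02101105  0.22851893] [-0.06  0.57  0.02  1.51 -0.01  1.13 -0.04] [-0.073 -0.005 -0.997]
```

Block flat, square, far edge on the rail and head on the stop. The block shifted about 3 mm onto the rail since the last stop press, so I'll finish with one more low press on the end stop.

carry_out(
  plan=[
    [0.8,2,-3,0,0],
    [0.8,3.6,-6,0,0],
    [0.8,3.6,-9,0,0],
    [0.8,3.6,-12,0,0],
    [0.8,3.6,-13.5,0,0],
    [0.8,3.6,-13.7,0,0],
    [0.8,4.2,-13.7,0,0],
    [0.8,4.8,-13.7,0,0],
    [0.8,5.2,-13.7,0,0],
    [0.8,5.5,-13.7,0,0],
  ],
)

```text
clock: 42.3
position: [0.6638, 0.0347, 0.0927]
ee_rot: [-2.191, -2.184, 0.083]
force: [-0.8, -6.8, 5.0]
width: 0.003
```

carry_out(
  plan=[
    [0,0.1,0,0,0],
    [0,0.2,0,0,0],
    [0,0.3,0,0,0],
  ],
)

```text
clock: 42.6
position: [0.6637, 0.035, 0.0929]
ee_rot: [-2.195, -2.184, 0.087]
force: [-0.2, -8.8, 0.5]
width: 0.006
```

carry_out(
  plan=[
    [0,0.2,0,0,0],
    [0,0.32,0,0,0],
    [0,0.4,0,0,0],
    [0,0.46,0,0,0],
    [0,0.48,0,0,0],
    [0,0.48,0,0,0],
  ],
)

```text
clock: 43.2
position: [0.6637, 0.0352, 0.093]
ee_rot: [-2.2, -2.183, 0.093]
force: [-1.0, -11.8, 1.5]
width: 0.006
```

carry_out(
  plan=[
    [0,-0.4,0,0,0],
    [0,-1.2,0,0,0],
    [0,-2.5,0.3,0,0],
    [0,-3,4,0,0],
    [0,-5,8,0,0],
    [0,-5.6,12,0,0],
    [-0.8,-5.6,13.6,0,0],
    [-0.8,-5.6,13.6,0,0],
    [-0.8,-5.6,13.6,0,0],
  ],
)

```text
clock: 44.1
position: [0.6552, -0.0206, 0.2285]
ee_rot: [-2.199, -2.183, 0.093]
force: [-0.5, 0.5, -1.2]
width: 0.006
```

Run:
```python
from h import *
for n in ["wrist","side","scene"]:
    K,W,im,d=shot(n); P=cloud(K,W,d); hsv=cv2.cvtColor(im,cv2.COLOR_RGB2HSV)
    X,Y,Z=P[...,0],P[...,1],P[...,2]; w=(hsv[...,1]<70)
    q=P[w&(abs(Z-.064)<.005)&(X>.6)&(X<.72)&(Y>.02)&(Y<.17)]
    r=cv2.minAreaRect(np.float32(q[:,:2]*1000)); print(n,"block",np.round(r[0],1),np.round(r[1],1),round(r[2],2),cv2.boxPoints(r).round(1).tolist())
    q=P[w&(abs(Z-.036)<.004)&(X>.67)&(X<.72)&(Y<.03)&(Y>-.12)]; print("  rail",np.percentile(q[:,0],2).round(4))
print(arm.observe()["position"])
```

```text
wrist block [661.5  84.4] [77.6 50.1] 89.93 [[636.4000244140625, 45.599998474121094], [686.5, 45.599998474121094], [686.5999755859375, 123.0999984741211], [636.5, 123.19999694824219]]
  rail 0.6869
side block [660.1  95.7] [ 51.7 106.6] 0.58 [[633.7999877929688, 148.8000030517578], [634.7999877929688, 42.20000076293945], [686.5, 42.70000076293945], [685.4000244140625, 149.3000030517578]]
  rail 0.683
scene block [661.3  95.7] [100.5  53.9] 89.11 [[633.5999755859375, 45.900001525878906], [687.4000244140625, 45.0], [689.0, 145.60000610351562], [635.0999755859375, 146.39999389648438]]
  rail 0.6871
[ 0.65501675 -0.02041378  0.22718614]
```

The block is on the rail (.6866 against .6869) and on the stop, and nothing is touching it. Handing in.

```bash
python3 -c "
from cell import arm
print(arm.sign_off())"
```

```text
the job is handed in; nothing more can be done
None
```

The forming block lies grooves up, square against the side rail, with its head end on the end stop. I handed the job in at about 44 s of the 72 s allowed.

- **Method:** I pushed the block high on its grooved face until it toppled. I then gripped it lightly to turn it square, pushed it to the rail and slid it along to the stop.
- **Last presses:** The tool read about 13.6 N towards the rail and 11.8 N towards the stop. After board friction of about 3.5 N, that is roughly 8–10 N on each bar.
- **Last checks:**
  - **Rail:** The wrist camera put the block's far face at x = 0.6866 and the rail's inner face at 0.6869.
  - **Stop:** The foot was at y = 0.0456, which puts the head at about 0.1456. An earlier reading put the stop face at about 0.146.
  - **Block angle:** The block was within 0.1° of square in the wrist view. The scene and side views were coarser, off by up to about 0.9°.
  - **Other tools:** I measured only the dapping cube, and it was where it began to within a few millimetres. I did not re-measure the others; none of the moves went near them.

**Disagreements:**
- My first presses on the rail were too high on the block and probably rocked it slightly against the rail, so its near edge may have lifted a few millimetres.
- A later check showed a gap of about 3 mm at the rail. I closed it with a low press, then pressed the stop again.
- The gap was measured after the early presses, so only the last two presses were made with the block properly home.

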